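# Lay out the pieces of a festive table centrepiece

### The arm

A 6-joint arm with a two-finger parallel gripper is mounted at the origin on the work surface. World frame = base frame: x ahead of the robot, y to its left, z up, the work surface at z = 0. Lengths are in mm, angles in rad, forces in N, time in s.
With the tool pointing down it reaches from about 275 to 750 mm from the base axis. Payload 10.2 kg.
Tool frame: the origin (TCP) lies midway between the tips of the shut fingers; the grasp point (between the pads) lies 19 mm behind it; z points along the fingers, y is the line along which they close (so a half turn about z gives the same grasp; the last joint's range is limited). The gripper opens to 85 mm and grips with 20 to 120 N. Pads are 22 mm wide; open, the fingers measure 114 mm over their backs; the gripper's body (76 mm by 85 mm) begins 54 mm behind the grasp point. The pads swing forward as they close: fully open they stand 13 mm farther back than shut.
Start: joints at [0.906, 0.313, 1.498, -0, 1.331, -0.223], TCP at [224.486, 474.592, 231.294] pointing down, gripper open.
Joint ranges: [-2.94, 2.94], [-0.97, 2.17], [0.19, 2.56], [-1.23, 4.37], [0.02, 3.11], [-2.88, 2.88]. Speed limits (rad/s): [2.39, 2.39, 3.01, 3.14, 3.14, 3.14].

### API

Orientations are given as a unit quaternion [w, x, y, z].
In Python, from rig import sense, capture, finish_job, find_in, place_of gives the robot as it stands. The module is installed in compiled form; this text tells all that it offers.
- The arm moves only by the shell command python3 -m jog 'ROWS' [FORCE]. ROWS is JSON, a list of rows, each an object of numbers: "tx", "ty", "tz": the shift along the tool's x, y, z in mm; "ax", "ay", "az": the turn, a rotation vector about the tool's x, y, z in rad; "jaw": the closure, from -1 (fully open) to 1 (shut), so that 0 is half open. In form: [{"tx": .., "ty": .., "tz": .., "ax": .., "ay": .., "az": .., "jaw": ..}, ...]. A call has 1 to 5 rows; each row shifts and turns the commanded pose from where the row before left it, along the tool's axes as they then stand; what a row does not reach is not made up. A row lasts 1/8 s, in which the tool goes at most 62.5 mm and 10.7 degrees, less where a joint would pass 70% of its speed; a pose out of reach is approached as far as the arm can. A call with a gripper value outside its range is refused whole. The fingers move at their own pace and stop on an object; FORCE is the grip in N (left out, the last holds). Time passes only in rows, so rows that do not move let the fingers close. It gives the time, the measured TCP pose, the force, the opening and the grip force at its end, in the units of the state.
- sense(): the state, without advancing time (a new reading comes with each control period).
- capture(name): name is "scene" or "top" or "wrist"; returns a dict with "color" (420x560x3 uint8, red, green, blue), "depth" (420x560 float32, mm along the optical axis (not along the pixel's ray), 0 where there is no reading), "fx", "fy", "cx", "cy" (pixels), "k1" (the pictures are not rectified: a ray, as slopes to the right and down, at radius r is drawn at 1 + k1 r^2 times it, then the intrinsics apply), "camera_from_world" (4x4, takes a point from world to camera coordinates); the wrist camera has in their place "mount" (4x4, takes a point from camera to tool coordinates, whose origin is the TCP and whose axes are the flange's). Camera axes: x right, y up, looking along -z (the intrinsics and any distortion apply to the point x, -y, -z); pixel columns grow to the right and rows downward; lengths in mm; the calibration is good to about 2 mm. A picture is of the moment at which its call begins: read the wrist's pose just before it.
- finish_job(): hands the job in; it is judged then, once.
Trained networks look in the newest picture that a camera, given by its name, has taken for a name from the list of things; names that differ only in an ending like _2 or _b are one class to them, and where a whole thing is asked for, a point or a joint stands for the part that bears it (a point fixed in the world has none). Each returns a list of dicts, best first, with "conf" (0 to 1); they miss things now and then, are a little off and sometimes report something else, mostly with a low value. They report only what shows in the picture. A call takes as long as a camera call.
- find_in(query, camera): "centre" ([column, row] in pixels, amid what is visible of it).
- place_of(query, camera): "centre" ([column, row] in pixels: a listed point, or the origin of a listed thing).
The state is a dict: "time_s": time; "joints": joint angles; "dq": joint speeds; "tau": joint torques, N m; "eef_pos": TCP position; "ee_rot": TCP orientation; "force": force on the tool from outside, world axes, zero at the start; "wrist_torque": the same for the moment, N m; "grip_width": opening from 0.0 (shut) to 1.0 (fully open); "grip_force": force on a finger pad.
Only numpy, scipy, OpenCV 4.12 (cv2) and the standard library are available. Lean on these libraries where they do the work, as an engineer would, in place of code of your own. Each camera call takes 0.05 s, during which the arm holds its last target. There are 200 camera calls.

### The job

Lay out the sample centrepiece on the buff sheet: the ribbon spool flat on the middle of the log slice with the ivory candle standing on the middle of the spool, and the pine cone standing on the middle of the slate tile. Stand the little potted fir on the sheet midway between log slice and tile, in line with both, and put the blue gift box flat on the sheet straight behind the fir (the side away from the robot, square to the line from slice to tile), 10 cm from it centre to centre. Leave the scissors and the berry jar where they are.

Things in the scene. Friction and masses are not known exactly. Their poses are not given: they have to be found in the camera images.
- sheet: Flat buff paper layout sheet, fixed, 260 mm (its x) by 420 mm (its y), no real thickness (its top is z = 0). Its y axis is the line through the centres of log slice and slate tile; origin on that line, within 4 mm of midway between them. Its x axis points away from the robot within 15 degrees; it reaches 170 mm along +x, 90 mm along -x.
- log_slice: Fixed round slice of a log, bark-brown rim and pale ringed top, 100 mm across, 16 mm high, lying at one end (left or right) of the sheet. Origin: centre of its underside, z = 0; z up.
- slate_tile: Fixed square dark slate tile, 100 x 100 mm, 10 mm high, at the other end of the sheet, 252 to 268 mm from the log slice centre to centre. Origin: centre of its underside, z = 0; z up.
- spool: Loose ribbon spool lying flat: disc with white flanges and red ribbon, 60 mm across, 30 mm high, about 0.09 kg, solid flat top. Origin: centre of its underside; z up along its axis.
- candle: Loose ivory LED pillar candle, upright cylinder 42 mm across and 62 mm high, plus a small orange flame tip to 72 mm (the flame is look only), about 0.1 kg. Origin: centre of its underside; z up.
- pine_cone: Loose brown pine cone with snow-white scale tips, standing on its flat-cut base (32 mm across), 54 mm high; firm, 44 mm across from 12 to 30 mm above its base (grip it there), narrower above; about 0.04 kg. Origin: centre of its base; z up.
- fir: Loose little fir in a terracotta pot: straight pot 50 mm across and 44 mm high (grip it there), green tree above it, 42 mm across at most, top at 79 mm; about 0.14 kg. Origin: centre of the pot's underside; z up.
- gift_box: Loose small gift box, blue with a yellow ribbon cross, 50 x 50 mm, 36 mm high, about 0.08 kg. Origin: centre of its underside; x and y along its sides, z up.
- scissors: Bystander: loose scissors with blue handles lying flat, 130 mm long (along its x), 62 mm wide, 9 mm high. Origin: near the pivot, at table level. Leave alone.
- berry_jar: Bystander: loose clear jar of red berries with a white lid, 72 mm across, 72 mm high. Origin: centre of its underside. Leave alone.

How it is judged (in metres and radians):
At the end, for the whole second after the job is handed in: Centred: spool on slice within 12 mm, candle on spool 10, cone on tile 12; fir within 15 mm of the slice-tile line, at most 147 mm from each centre; box beyond the fir, 85 to 115 mm from it, within 18 mm of the sheet's x axis; all upright within 7 degrees, released, at rest (horizontal distance between spool and log_slice below 0.012 m and height (world z) of spool between 0.011 and 0.021 m and horizontal distance between candle and spool below 0.01 m and height (world z) of candle between 0.041 and 0.051 m and horizontal distance between pine_cone and slate_tile below 0.012 m and height (world z) of pine_cone between 0.005 and 0.015 m and x of fir in the frame of sheet between -0.015 and 0.015 m and horizontal distance between fir and log_slice below 0.147 m and horizontal distance between fir and slate_tile below 0.147 m and height (world z) of fir between -0.005 and 0.006 m and horizontal distance between gift_box and fir between 0.085 and 0.115 m and y of gift_box in the frame of sheet between -0.018 and 0.018 m and x of gift_box in the frame of sheet above 0.06 m and height (world z) of gift_box between -0.005 and 0.006 m and angle between each of spool, candle, pine_cone, fir, gift_box's own z axis and vertical below 0.12 rad and linear speed of each of spool, candle, pine_cone, fir, gift_box below 0.02 m/s and angular speed of each of spool, candle, pine_cone, fir, gift_box below 0.3 rad/s); the robot touches nothing.
It fails at once if the scissors are moved by more than 30 mm (distance of scissors from where it was at the start of the episode above 0.03 m).
It fails at once if the berry jar is moved by more than 30 mm or tipped (distance of berry_jar from where it was at the start of the episode above 0.03 m or angle between berry_jar's own z axis and vertical above 0.5 rad).
It also fails if it takes over 144 s, if anything falls off the work surface, if the arm or the gripper's body presses on something with over 40 N, if the wrist force passes 120 N, or if a joint passes its speed limit or range.

## Working session

There is one attempt and no reset: what is moved stays moved. The work goes in short steps, Python scripts to look and compute and a shell command to move; the robot and the scene stay as the last step left them, time stands still between calls to the robot, and variables do not carry over. Pictures are saved under pics/ and viewed, at most 14 in all, crops included, and the job is handed in when it is done.

```bash
mkdir -p pics; cat > h.py <<'E'
import numpy as np, cv2
from rig import sense, capture, find_in, place_of
from scipy.spatial.transform import Rotation as R
def pose():
    s=sense(); q=s["ee_rot"]; T=np.eye(4)
    T[:3,:3]=R.from_quat([q[1],q[2],q[3],q[0]]).as_matrix(); T[:3,3]=s["eef_pos"]; return T
def cap(n):
    T=pose(); c=capture(n)
    c["wc"]=T@c["mount"] if n=="wrist" else np.linalg.inv(c["camera_from_world"]); return c
def ray(c,p):
    x=np.array([(p[0]-c["cx"])/c["fx"],(p[1]-c["cy"])/c["fy"]]); u=x.copy()
    for _ in range(20): u=x/(1+c["k1"]*(u@u))
    return c["wc"][:3,3], c["wc"][:3,:3]@np.array([u[0],-u[1],-1])
def onz(c,p,z):
    o,d=ray(c,p); return o+d*(z-o[2])/d[2]
def cloud(c):
    h,w=c["depth"].shape; v,u=np.mgrid[:h,:w]
    x=np.stack([(u-c["cx"])/c["fx"],(v-c["cy"])/c["fy"]],-1); a=x.copy()
    for _ in range(20): a=x/(1+c["k1"]*(a**2).sum(-1,keepdims=True))
    d=c["depth"][...,None]; P=np.concatenate([a[...,:1]*d,-a[...,1:]*d,-d],-1)
    return P@c["wc"][:3,:3].T+c["wc"][:3,3]
def save(c,n): cv2.imwrite("pics/"+n+".png",c["color"][...,::-1])
E
cat > a.py <<'E'
from h import *
np.set_printoptions(precision=1,suppress=True)
print(sense()); print(pose())
for cam in ["top","scene"]:
    c=cap(cam); save(c,cam); P=cloud(c)
    print(cam,c["wc"][:3,3])
    for n in "log_slice slate_tile spool candle pine_cone fir gift_box scissors berry_jar".split():
        for r in place_of(n,cam)[:2]: print(n,round(r["conf"],2),np.array(r["centre"]),onz(c,r["centre"],0))
E
python3 a.py
```

```text
{'time_s': 0.0, 'joints': array([ 0.9,  0.3,  1.5, -0. ,  1.3, -0.2]), 'dq': array([-0., -0.,  0., -0., -0., -0.]), 'tau': array([  0. , -41.2, -26. ,  -0. ,   0. ,  -0. ]), 'eef_pos': array([224.3, 474.4, 230.7]), 'ee_rot': array([-0. ,  0.2,  1. , -0. ]), 'force': array([ 0.6, -0. ,  0.5]), 'wrist_torque': array([-0., -0.,  0.]), 'grip_force': 0.0, 'grip_width': 1.00052160875149}
[[ -0.9   0.4  -0.  224.3]
 [  0.4   0.9  -0.  474.4]
 [  0.   -0.   -1.  230.7]
 [  0.    0.    0.    1. ]]
top [ 379.3   10.6 1206.9]
log_slice 0.88 [306.  200.2] [614.4 -83.6   0. ]
slate_tile 0.74 [210.6 222.2] [551.6 169.    0. ]
spool 0.85 [143.7 228.9] [531.1 345.8   0. ]
spool 0.57 [213.  219.7] [558.4 162.9   0. ]
candle 0.71 [390.2 272. ] [ 427.3 -302.4    0. ]
fir 0.63 [160.5 272.3] [418.2 294.7   0. ]
gift_box 0.61 [274.4 271.2] [425.5  -1.4   0. ]
scissors 0.93 [180.8 150.3] [748.6 258.2   0. ]
berry_jar 0.67 [357.  150.5] [ 754.5 -223.1    0. ]
berry_jar 0.6 [303.3 203.8] [604.5 -76.4   0. ]
scene [1259.9 -112.4  765. ]
log_slice 0.83 [248.8 224.2] [601.8 -77.6   0. ]
slate_tile 0.81 [346.4 196.9] [558.1 165.1   0. ]
spool 0.65 [416.3 185. ] [549.6 346.    0. ]
candle 0.67 [150.9 182. ] [ 419.9 -301.3    0. ]
pine_cone 0.59 [111.1 224.3] [ 545.5 -387.5    0. ]
fir 0.88 [381.7 150.6] [408.4 304.8   0. ]
fir 0.71 [274.2 168. ] [424.4  10.5   0. ]
gift_box 0.55 [270.9 163.8] [406.8   4.7   0. ]
scissors 0.73 [418.3 257.8] [760.4 266.6   0. ]
berry_jar 0.83 [189.  289.7] [ 752.8 -218.     0. ]
```

View pics/top.png

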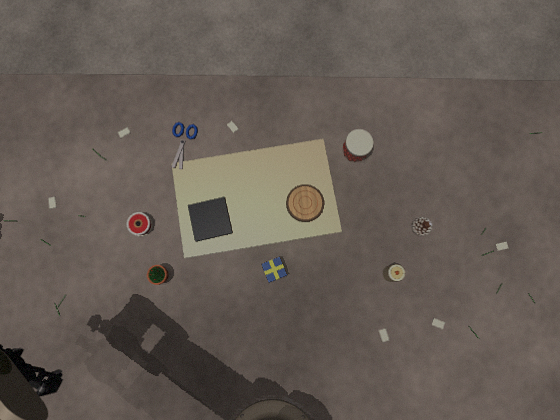

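View pics/scene.png

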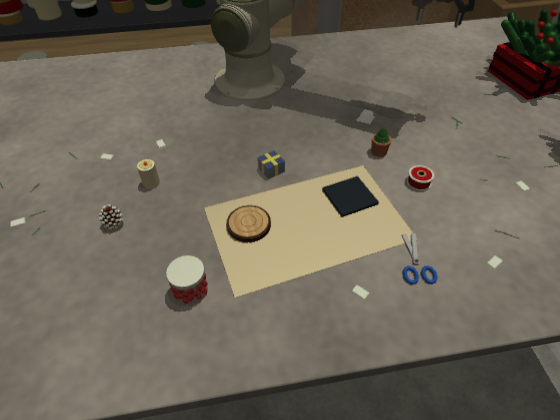

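The top view shows the sheet with the tile at left (210,219), slice at right (305,203), spool (138,223), fir (158,273), box (274,269), candle (397,272), cone (422,226), jar (358,145) and scissors (183,140). The scene view agrees with it.

```bash
cat > b.py <<'E'
from h import *
np.set_printoptions(precision=1,suppress=True)
c=cap("top"); P=cloud(c); C=c["color"].astype(int); hsv=cv2.cvtColor(c["color"],cv2.COLOR_RGB2HSV)
flat=P[200:400,250:260]; print("table z",np.median(P[230:300,200:260,2]))
G=dict(spool=(138,223),fir=(158,273),gift_box=(274,269),candle=(397,272),pine_cone=(422,226),log_slice=(305,203),slate_tile=(210,219))
for n,(u,v) in G.items():
    H=P[v-25:v+26,u-25:u+26].reshape(-1,3); z=H[:,2]; m=z>(6 if n in("log_slice","slate_tile") else 12)
    Q=H[m]; zt=np.percentile(Q[:,2],90); T=Q[Q[:,2]>zt-6]
    (cx,cy),(w,h),a=cv2.minAreaRect(T[:,:2].astype(np.float32))
    print(n,m.sum(),"ztop",zt,"mean",T.mean(0),"rect",np.array([cx,cy,w,h,a]),"midrange",(T.min(0)+T.max(0))[:2]/2)
# sheet corners
m=((hsv[...,0]>15)&(hsv[...,0]<35)&(hsv[...,1]>50)&(hsv[...,2]>110)).astype(np.uint8)
n,l,s,_=cv2.connectedComponentsWithStats(m); k=1+np.argmax(s[1:,4])
pts=np.argwhere(l==k)[:,::-1].astype(np.float32); 
W=np.array([onz(c,p,0)[:2] for p in cv2.convexHull(pts)[:,0]],np.float32)
r=cv2.minAreaRect(W);print("sheet",r); print(cv2.boxPoints(r))
E
python3 b.py
```

```text
table z 0.5887871210910589
spool 448 ztop 33.246881007484056 mean [537.8 345.   63.1] rect [469.5 195.4 411.   58.3  65.3] midrange [475.5 197.9]
fir 346 ztop 72.70945631540599 mean [406.1 245.5 266.6] rect [400.9 157.3 295.9  20.   85.5] midrange [400.4 157.6]
gift_box 412 ztop 39.69796445014549 mean [428.2   1.7  68.3] rect [420.9  -1.   67.9  53.4  22.6] midrange [419.6   0.1]
candle 307 ztop 65.7673482651016 mean [ 422.  -280.6  137.9] rect [ 412.8 -154.7   39.8  335.     4.7] midrange [ 411.9 -155.3]
pine_cone 300 ztop 52.84854681913619 mean [ 530.5 -344.3  159.4] rect [ 459.2 -194.5   30.3  439.2   25.2] midrange [ 471.1 -192.5]
log_slice 1161 ztop 19.736506273845407 mean [603.3 -78.2  31.6] rect [512.3 -62.4  97.8 287.3  80. ] midrange [517.1 -58.3]
slate_tile 1416 ztop 13.332502778037565 mean [558.1 169.2  24.4] rect [484.  128.5 286.1 132.7  23.5] midrange [498.8 120.1]
sheet ((622.8931274414062, 53.06425476074219), (262.49078369140625, 422.34295654296875), 10.311856269836426)
[[ 456.   237.3]
 [ 531.6 -178.2]
 [ 789.8 -131.2]
 [ 714.2  284.3]]
```

```bash
python3 -m jog '[{"ty":-30,"tz":-20,"az":0.15},{"ty":-20,"az":0.15},{"az":0.15}]' 30; python3 -c "
from h import *
print(pose().round(3))"
```

```text
[[-9.04000e-01  4.28000e-01  0.00000e+00  2.24469e+02]
 [ 4.28000e-01  9.04000e-01  0.00000e+00  4.74600e+02]
 [-0.00000e+00  0.00000e+00 -1.00000e+00  2.31308e+02]
 [ 0.00000e+00  0.00000e+00  0.00000e+00  1.00000e+00]]schema error: expected keys tx, ty, tz, ax, ay, az, jaw
```

```bash
sed -i 's/z>(6 if n in("log_slice","slate_tile") else 12)/(z<90)\&(z>(6 if n in("log_slice","slate_tile") else 12))/' b.py; python3 b.py
python3 -m jog '[{"tx":0,"ty":-30,"tz":-20,"ax":0,"ay":0,"az":0.15,"jaw":-1},{"tx":0,"ty":-20,"tz":0,"ax":0,"ay":0,"az":0.15,"jaw":-1},{"tx":0,"ty":0,"tz":0,"ax":0,"ay":0,"az":0.142,"jaw":-1}]' 30; python3 -c "
from h import *
print(pose().round(3))"
```

```text
table z 0.49919443230430716
spool 437 ztop 33.32974747337203 mean [542.3 354.5  30.8] rect [542.6 354.5  57.8  60.2   0. ] midrange [542.6 354.5]
fir 329 ztop 70.79781235054188 mean [411.5 293.8  71.6] rect [411.6 294.6  19.9  19.7   5.3] midrange [411.7 294.5]
gift_box 402 ztop 39.27096978307211 mean [429.4   1.   36.9] rect [429.9   0.9  50.2  49.9  22.2] midrange [429.8   0.1]
candle 295 ztop 65.39077478762879 mean [ 424.2 -300.6   63.2] rect [ 425.1 -299.8   36.7   39.5   88.8] midrange [ 425.1 -299.9]
pine_cone 290 ztop 52.12260604426158 mean [ 545.8 -381.4   50.6] rect [ 545.1 -382.4   30.8   29.7   22. ] midrange [ 545.  -381.1]
log_slice 1141 ztop 19.626872375545418 mean [605.6 -78.7  17.1] rect [606.1 -79.   97.3  97.9  47. ] midrange [606.6 -78.5]
slate_tile 1393 ztop 13.101695978754833 mean [559.4 171.3  10.5] rect [558.7 170.9 115.4 101.4  15.3] midrange [559.7 171.4]
sheet ((623.0625, 52.87080383300781), (262.4598388671875, 421.97833251953125), 10.276296615600586)
[[ 456.3  237.1]
 [ 531.6 -178.1]
 [ 789.8 -131.3]
 [ 714.5  283.9]]
time_s: 1.48
eef_pos: [200.0, 430.2, 251.8]
ee_rot: [0.0, 0.43, 0.903, 0.0]
force: [0.5, -0.0, -0.5]
grip_width: 1.005
grip_force: 0.0
[[-6.31000e-01  7.76000e-01  0.00000e+00  1.99989e+02]
 [ 7.76000e-01  6.31000e-01  1.00000e-03  4.30217e+02]
 [ 0.00000e+00  1.00000e-03 -1.00000e+00  2.51806e+02]
 [ 0.00000e+00  0.00000e+00  0.00000e+00  1.00000e+00]]
```

```bash
python3 -m jog '[{"tx":-48,"ty":14,"tz":0,"ax":0,"ay":0,"az":-0.177,"jaw":-1},{"tx":-48,"ty":14,"tz":0,"ax":0,"ay":0,"az":-0.177,"jaw":-1},{"tx":-48,"ty":14,"tz":0,"ax":0,"ay":0,"az":-0.177,"jaw":-1},{"tx":-48,"ty":14,"tz":0,"ax":0,"ay":0,"az":-0.177,"jaw":-1},{"tx":-48,"ty":14,"tz":0,"ax":0,"ay":0,"az":-0.177,"jaw":-1}]' 30; python3 -c "
from h import *
T=pose();print(T.round(3));c=cap('wrist');save(c,'w1');print(c['mount'])
for r in place_of('spool','wrist'):print(r,onz(c,r['centre'],0))"
```

```text
time_s: 2.1
eef_pos: [435.2, 371.1, 251.6]
ee_rot: [0.0, 0.001, 1.0, 0.0]
force: [-0.0, 0.4, -0.1]
grip_width: 1.0
grip_force: 0.0
[[-1.00000e+00  2.00000e-03  0.00000e+00  4.35236e+02]
 [ 2.00000e-03  1.00000e+00  0.00000e+00  3.71132e+02]
 [-0.00000e+00  0.00000e+00 -1.00000e+00  2.51556e+02]
 [ 0.00000e+00  0.00000e+00  0.00000e+00  1.00000e+00]]
[[ 2.64408487e-04  9.54254014e-01  2.98997000e-01  7.74711713e+01]
 [ 9.99999927e-01 -3.34944051e-04  1.84661510e-04  3.15850871e-01]
 [ 2.76361253e-04  2.98996929e-01 -9.54254033e-01 -1.43253284e+02]
 [ 0.00000000e+00  0.00000000e+00  0.00000000e+00  1.00000000e+00]]
{'centre': [263.9, 260.8], 'conf': 0.78} [542.62886776 352.11252629   0.        ]
```

View pics/w1.png

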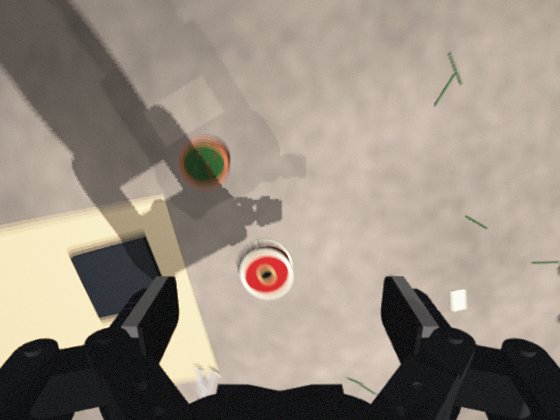

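The wrist view shows the spool at (265,268), the fir at (205,160) and the tile at left, all matching the top-camera positions.

```bash
cat > m.py <<'E'
from h import *
import sys
np.set_printoptions(precision=1,suppress=True)
# m.py cam x y zlo zhi [rad]
def fit(cam,x,y,zl,zh,rad=45):
    c=cap(cam);P=cloud(c).reshape(-1,3)
    T=P[(P[:,2]>zl)&(P[:,2]<zh)&(np.hypot(P[:,0]-x,P[:,1]-y)<rad)]
    if len(T)<20: print("few",len(T));return c
    (cx,cy),s,a=cv2.minAreaRect(T[:,:2].astype(np.float32)); ci=cv2.minEnclosingCircle(T[:,:2].astype(np.float32))
    q=np.percentile(T[:,:2],[1,99],axis=0)
    print(cam,len(T),"mean",T.mean(0),"rect",np.array([cx,cy,*s,a]),"circ",np.array([*ci[0],ci[1]]),"mid",q.mean(0),q[1]-q[0])
    return c
if __name__=="__main__":
    a=sys.argv; v=[float(i) for i in a[2:]]; fit(a[1],*v); T=pose(); print("tcp",T[:3,3],"toolx",T[:3,0])
E
python3 -m jog '[{"tx":-50,"ty":-8,"tz":30,"ax":0,"ay":0,"az":0,"jaw":-1},{"tx":-50,"ty":-8,"tz":30,"ax":0,"ay":0,"az":0,"jaw":-1},{"tx":-7,"ty":-1,"tz":20,"ax":0,"ay":0,"az":0,"jaw":-1},{"tx":0,"ty":0,"tz":0,"ax":0,"ay":0,"az":0,"jaw":-1}]'; python3 m.py wrist 542 354 22 38
```

```text
time_s: 2.7
eef_pos: [539.2, 354.0, 169.9]
ee_rot: [-0.002, 0.004, 1.0, -0.001]
force: [-1.2, 0.3, 1.3]
grip_width: 0.999
grip_force: 0.0
wrist 3943 mean [541.2 354.3  30.9] rect [542.1 354.3  59.7  59.4  18.9] circ [542.1 354.4  30.1] mid [541.8 354.2] [56.3 55.6]
tcp [539.3 354.5 171.6] toolx [-1.  0.  0.]
```

```bash
python3 -m jog '[{"tx":-3,"ty":0,"tz":50,"ax":0,"ay":0,"az":0,"jaw":-1},{"tx":0,"ty":0,"tz":50,"ax":0,"ay":0,"az":0,"jaw":-1},{"tx":0,"ty":0,"tz":40,"ax":0,"ay":0,"az":0,"jaw":-1},{"tx":0,"ty":0,"tz":20,"ax":0,"ay":0,"az":0,"jaw":-1},{"tx":0,"ty":0,"tz":5,"ax":0,"ay":0,"az":0,"jaw":-1}]' 
python3 -m jog '[{"tx":0,"ty":0,"tz":0,"ax":0,"ay":0,"az":0,"jaw":1},{"tx":0,"ty":0,"tz":0,"ax":0,"ay":0,"az":0,"jaw":1},{"tx":0,"ty":0,"tz":0,"ax":0,"ay":0,"az":0,"jaw":1},{"tx":0,"ty":0,"tz":0,"ax":0,"ay":0,"az":0,"jaw":1},{"tx":0,"ty":0,"tz":0,"ax":0,"ay":0,"az":0,"jaw":1}]' 40
```

```text
time_s: 3.38
eef_pos: [543.2, 354.6, 7.0]
ee_rot: [0.0, 0.003, 1.0, 0.0]
force: [-0.1, -0.3, -0.0]
grip_width: 1.002
grip_force: 0.0
time_s: 4.0
eef_pos: [544.3, 354.6, 8.5]
ee_rot: [0.002, 0.003, 1.0, 0.001]
force: [-1.3, -0.5, 7.2]
grip_width: 0.687
grip_force: 43.4
```

```bash
python3 -m jog '[{"tx":0,"ty":0,"tz":-30,"ax":0,"ay":0,"az":0,"jaw":1},{"tx":0,"ty":-20,"tz":-50,"ax":0,"ay":0,"az":0,"jaw":1},{"tx":-12,"ty":-50,"tz":-20,"ax":0,"ay":0,"az":0,"jaw":1},{"tx":-12,"ty":-60,"tz":0,"ax":0,"ay":0,"az":0,"jaw":1},{"tx":-12,"ty":-60,"tz":0,"ax":0,"ay":0,"az":0,"jaw":1}]'
python3 -m jog '[{"tx":-12,"ty":-60,"tz":0,"ax":0,"ay":0,"az":0,"jaw":1},{"tx":-12,"ty":-60,"tz":0,"ax":0,"ay":0,"az":0,"jaw":1},{"tx":-5,"ty":-60,"tz":0,"ax":0,"ay":0,"az":0,"jaw":1},{"tx":0,"ty":-50,"tz":0,"ax":0,"ay":0,"az":0,"jaw":1},{"tx":0,"ty":-14,"tz":0,"ax":0,"ay":0,"az":0,"jaw":1}]'
python3 -m jog '[{"tx":0,"ty":0,"tz":0,"ax":0,"ay":0,"az":0,"jaw":1},{"tx":0,"ty":0,"tz":0,"ax":0,"ay":0,"az":0,"jaw":1}]'
python3 - <<'E'
from m import *
c=fit("top",606,-79,8,24,60); c=fit("wrist",606,-79,100,180,60); save(c,"w2"); print(pose())
E
```

```text
time_s: 4.62
eef_pos: [578.6, 162.1, 107.7]
ee_rot: [0.001, 0.003, 1.0, 0.0]
force: [1.5, -0.5, -1.5]
grip_width: 0.689
grip_force: 43.3
time_s: 5.25
eef_pos: [605.6, -83.3, 107.1]
ee_rot: [0.001, 0.005, 1.0, -0.0]
force: [-0.8, 0.3, -0.3]
grip_width: 0.684
grip_force: 43.3
time_s: 5.5
eef_pos: [605.6, -78.9, 106.6]
ee_rot: [0.0, 0.003, 1.0, 0.0]
force: [-0.0, -0.2, 0.8]
grip_width: 0.685
grip_force: 43.3
few 0
wrist 38810 mean [598.6 -78.8 144.5] rect [603.6 -78.7 118.6  60.8  71.6] circ [605.8 -79.   60. ] mid [602.3 -78.9] [ 54.3 114.4]
[[ -1.    0.    0.  605.6]
 [  0.    1.    0.  -79. ]
 [ -0.    0.   -1.  106.4]
 [  0.    0.    0.    1. ]]
```

```bash
python3 -m jog '[{"tx":-2.5,"ty":0,"tz":35,"ax":0,"ay":0,"az":0,"jaw":1},{"tx":0,"ty":0,"tz":30,"ax":0,"ay":0,"az":0,"jaw":1},{"tx":0,"ty":0,"tz":12,"ax":0,"ay":0,"az":0,"jaw":1},{"tx":0,"ty":0,"tz":3,"ax":0,"ay":0,"az":0,"jaw":1},{"tx":0,"ty":0,"tz":0,"ax":0,"ay":0,"az":0,"jaw":1}]'
python3 - <<'E'
from m import *
c=fit("wrist",606,-79,40,58,45);print(pose()[:3,3])
c=fit("wrist",606,-79,10,21,60)
E
```

```text
time_s: 6.22
eef_pos: [608.6, -80.4, 27.3]
ee_rot: [0.001, 0.003, 1.0, -0.0]
force: [0.8, -0.5, -0.7]
grip_width: 0.686
grip_force: 43.3
wrist 18002 mean [603.8 -80.   49.7] rect [603.3 -80.6  65.7  63.6  46.6] circ [601.1 -80.2  43.1] mid [605.9 -80.1] [56.5 79.5]
[608.6 -80.5  27.4]
wrist 12296 mean [579.  -77.5  16.8] rect [592.4 -74.6  98.3  72.4  70.9] circ [604.8 -78.6  49.8] mid [583.  -78.5] [52.7 94.2]
```

```bash
python3 -m jog '[{"tx":1,"ty":1.5,"tz":2,"ax":0,"ay":0,"az":0,"jaw":1},{"tx":0,"ty":0,"tz":1,"ax":0,"ay":0,"az":0,"jaw":1},{"tx":0,"ty":0,"tz":0,"ax":0,"ay":0,"az":0,"jaw":1}]'
python3 -m jog '[{"tx":0,"ty":0,"tz":0,"ax":0,"ay":0,"az":0,"jaw":-1},{"tx":0,"ty":0,"tz":0,"ax":0,"ay":0,"az":0,"jaw":-1},{"tx":0,"ty":0,"tz":0,"ax":0,"ay":0,"az":0,"jaw":-1},{"tx":0,"ty":0,"tz":-30,"ax":0,"ay":0,"az":0,"jaw":-1},{"tx":0,"ty":0,"tz":-50,"ax":0,"ay":0,"az":0,"jaw":-1}]'
python3 -m jog '[{"tx":0,"ty":0,"tz":-50,"ax":0,"ay":0,"az":0,"jaw":-1},{"tx":0,"ty":0,"tz":0,"ax":0,"ay":0,"az":0,"jaw":-1}]'
python3 - <<'E'
from m import *
c=fit("wrist",606,-79,40,58,45);save(c,"w3")
c=fit("wrist",606,-79,10,21,60);print(pose())
E
```

```text
time_s: 6.7
eef_pos: [607.2, -78.8, 24.5]
ee_rot: [0.0, 0.003, 1.0, -0.0]
force: [-3.5, 0.9, 8.7]
grip_width: 0.688
grip_force: 44.3
time_s: 7.32
eef_pos: [606.1, -78.7, 102.8]
ee_rot: [-0.002, 0.003, 1.0, 0.001]
force: [0.0, 0.5, 0.5]
grip_width: 1.002
grip_force: 0.0
time_s: 7.58
eef_pos: [608.6, -79.4, 157.4]
ee_rot: [0.004, 0.003, 1.0, -0.001]
force: [-0.1, -0.1, -1.1]
grip_width: 0.996
grip_force: 0.0
wrist 4859 mean [604.1 -78.7  47. ] rect [605.1 -78.8  59.4  59.7  47.7] circ [605.2 -78.6  30.2] mid [604.7 -78.6] [56.4 55.8]
wrist 6023 mean [595.2 -78.7  16.9] rect [605.1 -78.6  99.1  99.   44.3] circ [605.5 -78.8  50.1] mid [604.8 -78.7] [95.2 94.7]
[[ -1.    0.   -0.  606.8]
 [  0.    1.    0.  -78.9]
 [  0.    0.   -1.  152.9]
 [  0.    0.    0.    1. ]]
```

```bash
python3 -m jog '[{"tx":40,"ty":-48,"tz":0,"ax":0,"ay":0,"az":0,"jaw":-1},{"tx":40,"ty":-48,"tz":0,"ax":0,"ay":0,"az":0,"jaw":-1},{"tx":40,"ty":-48,"tz":0,"ax":0,"ay":0,"az":0,"jaw":-1},{"tx":40,"ty":-48,"tz":0,"ax":0,"ay":0,"az":0,"jaw":-1},{"tx":22,"ty":-29,"tz":0,"ax":0,"ay":0,"az":0,"jaw":-1}]'
python3 -m jog '[{"tx":0,"ty":0,"tz":0,"ax":0,"ay":0,"az":0,"jaw":-1},{"tx":0,"ty":0,"tz":0,"ax":0,"ay":0,"az":0,"jaw":-1}]'
python3 m.py wrist 425 -300 52 66 40
```

```text
time_s: 8.3
eef_pos: [421.3, -300.0, 151.8]
ee_rot: [-0.001, 0.004, 1.0, 0.001]
force: [0.6, 0.1, 0.9]
grip_width: 0.996
grip_force: 0.0
time_s: 8.55
eef_pos: [423.6, -298.0, 152.4]
ee_rot: [-0.001, 0.003, 1.0, 0.001]
force: [0.2, 0.8, 1.0]
grip_width: 1.002
grip_force: 0.0
wrist 2606 mean [ 422.1 -300.8   62.6] rect [ 423.9 -300.8   41.1   40.8   62. ] circ [ 423.9 -301.2   21.1] mid [ 423.3 -300.8] [39.2 38.8]
tcp [ 423.9 -297.8  152.6] toolx [-1.  0.  0.]
```

```bash
python3 -m jog '[{"tx":-0.5,"ty":-3,"tz":40,"ax":0,"ay":0,"az":0,"jaw":-1},{"tx":0,"ty":0,"tz":40,"ax":0,"ay":0,"az":0,"jaw":-1},{"tx":0,"ty":0,"tz":35,"ax":0,"ay":0,"az":0,"jaw":-1},{"tx":0,"ty":0,"tz":23,"ax":0,"ay":0,"az":0,"jaw":-1},{"tx":0,"ty":0,"tz":0,"ax":0,"ay":0,"az":0,"jaw":-1}]'
python3 -m jog '[{"tx":0,"ty":0,"tz":0,"ax":0,"ay":0,"az":0,"jaw":1},{"tx":0,"ty":0,"tz":0,"ax":0,"ay":0,"az":0,"jaw":1},{"tx":0,"ty":0,"tz":0,"ax":0,"ay":0,"az":0,"jaw":1},{"tx":0,"ty":0,"tz":0,"ax":0,"ay":0,"az":0,"jaw":1},{"tx":0,"ty":0,"tz":0,"ax":0,"ay":0,"az":0,"jaw":1}]' 40
python3 -m jog '[{"tx":0,"ty":0,"tz":0,"ax":0,"ay":0,"az":0,"jaw":1}]'
```

```text
time_s: 9.22
eef_pos: [424.0, -300.1, 13.9]
ee_rot: [-0.001, 0.002, 1.0, 0.001]
force: [0.6, -0.1, 0.3]
grip_width: 1.002
grip_force: 0.0
time_s: 9.85
eef_pos: [424.5, -302.0, 16.3]
ee_rot: [0.001, 0.003, 1.0, -0.001]
force: [-0.6, 1.8, 6.0]
grip_width: 0.479
grip_force: 40.1
time_s: 9.98
eef_pos: [424.5, -302.0, 16.3]
ee_rot: [0.001, 0.003, 1.0, -0.0]
force: [-0.6, 1.4, 6.5]
grip_width: 0.484
grip_force: 40.1
```

```bash
python3 -m jog '[{"tx":0,"ty":0,"tz":-40,"ax":0,"ay":0,"az":0,"jaw":1},{"tx":0,"ty":0,"tz":-55,"ax":0,"ay":0,"az":0,"jaw":1},{"tx":-36,"ty":44,"tz":-15,"ax":0,"ay":0,"az":0,"jaw":1},{"tx":-40,"ty":48,"tz":0,"ax":0,"ay":0,"az":0,"jaw":1},{"tx":-40,"ty":48,"tz":0,"ax":0,"ay":0,"az":0,"jaw":1}]'
python3 -m jog '[{"tx":-36,"ty":44,"tz":0,"ax":0,"ay":0,"az":0,"jaw":1},{"tx":-20,"ty":28,"tz":0,"ax":0,"ay":0,"az":0,"jaw":1},{"tx":-9,"ty":11,"tz":0,"ax":0,"ay":0,"az":0,"jaw":1},{"tx":0,"ty":0,"tz":0,"ax":0,"ay":0,"az":0,"jaw":1},{"tx":0,"ty":0,"tz":0,"ax":0,"ay":0,"az":0,"jaw":1}]'
python3 -m jog '[{"tx":0,"ty":0,"tz":40,"ax":0,"ay":0,"az":0,"jaw":1},{"tx":0,"ty":0,"tz":15,"ax":0,"ay":0,"az":0,"jaw":1},{"tx":0,"ty":0,"tz":0,"ax":0,"ay":0,"az":0,"jaw":1},{"tx":0,"ty":0,"tz":0,"ax":0,"ay":0,"az":0,"jaw":1}]'
python3 - <<'E'
from m import *
T=pose();print(T); z=T[2,3]-16.3
c=fit("wrist",605.5,-79,z+52,z+66,30)
c=fit("wrist",605.5,-79,40,51,40)
E
```

```text
time_s: 10.6
eef_pos: [542.0, -161.1, 125.9]
ee_rot: [0.0, 0.004, 1.0, -0.0]
force: [1.0, -0.5, -0.9]
grip_width: 0.482
grip_force: 40.9
time_s: 11.22
eef_pos: [605.9, -81.1, 125.3]
ee_rot: [-0.0, 0.004, 1.0, -0.0]
force: [0.3, -0.1, -1.3]
grip_width: 0.482
grip_force: 40.9
time_s: 11.72
eef_pos: [607.1, -80.4, 71.7]
ee_rot: [0.001, 0.003, 1.0, -0.0]
force: [-0.3, -0.3, -0.7]
grip_width: 0.483
grip_force: 40.9
[[ -1.    0.    0.  607.1]
 [  0.    1.   -0.  -80.4]
 [ -0.   -0.   -1.   71.7]
 [  0.    0.    0.    1. ]]
wrist 11929 mean [601.  -79.8 116.9] rect [604.7 -82.   53.5  40.7  73.4] circ [600.5 -79.   28.5] mid [604.1 -79.3] [36.6 51.2]
wrist 3969 mean [590.3 -77.7  46.8] rect [595.6 -78.3  59.9  41.   88.6] circ [605.  -78.7  30.1] mid [593.3 -78.7] [35.3 57.5]
```

```bash
python3 -m jog '[{"tx":1.3,"ty":1.7,"tz":5,"ax":0,"ay":0,"az":0,"jaw":1},{"tx":0,"ty":0,"tz":3,"ax":0,"ay":0,"az":0,"jaw":1},{"tx":0,"ty":0,"tz":1.5,"ax":0,"ay":0,"az":0,"jaw":1},{"tx":0,"ty":0,"tz":0,"ax":0,"ay":0,"az":0,"jaw":1},{"tx":0,"ty":0,"tz":0,"ax":0,"ay":0,"az":0,"jaw":1}]'
python3 -m jog '[{"tx":0,"ty":0,"tz":0,"ax":0,"ay":0,"az":0,"jaw":-1},{"tx":0,"ty":0,"tz":0,"ax":0,"ay":0,"az":0,"jaw":-1},{"tx":0,"ty":0,"tz":0,"ax":0,"ay":0,"az":0,"jaw":-1},{"tx":0,"ty":0,"tz":-30,"ax":0,"ay":0,"az":0,"jaw":-1},{"tx":0,"ty":0,"tz":-50,"ax":0,"ay":0,"az":0,"jaw":-1}]'
python3 -m jog '[{"tx":0,"ty":0,"tz":-50,"ax":0,"ay":0,"az":0,"jaw":-1},{"tx":0,"ty":0,"tz":0,"ax":0,"ay":0,"az":0,"jaw":-1}]'
python3 - <<'E'
from m import *
c=fit("wrist",605,-79,98,113,30);save(c,"w4")
c=fit("wrist",605,-79,40,51,40);print(pose())
E
```

```text
time_s: 12.45
eef_pos: [605.2, -78.0, 62.3]
ee_rot: [0.0, 0.003, 1.0, -0.0]
force: [-6.9, 2.2, 12.2]
grip_width: 0.479
grip_force: 42.3
time_s: 13.08
eef_pos: [604.4, -78.0, 140.2]
ee_rot: [-0.002, 0.003, 1.0, 0.001]
force: [0.3, 0.0, 0.7]
grip_width: 0.998
grip_force: 0.0
time_s: 13.32
eef_pos: [606.7, -78.6, 194.8]
ee_rot: [0.004, 0.003, 1.0, -0.001]
force: [-0.9, 0.4, -1.0]
grip_width: 0.995
grip_force: 0.0
wrist 2714 mean [602.8 -77.8 108.6] rect [604.7 -77.6  41.   40.7  41. ] circ [604.8 -77.7  21. ] mid [604.1 -77.9] [39.1 38.7]
wrist 1298 mean [591.7 -79.7  46.8] rect [597.7 -79.2  45.   59.5   3.5] circ [605.1 -78.7  30.1] mid [596.4 -78.7] [41.3 57.7]
[[ -1.    0.   -0.  605. ]
 [  0.    1.    0.  -78.2]
 [  0.    0.   -1.  190.3]
 [  0.    0.    0.    1. ]]
```

```bash
python3 -m jog '[{"tx":10,"ty":-55,"tz":0,"ax":0,"ay":0,"az":0,"jaw":-1},{"tx":10,"ty":-55,"tz":0,"ax":0,"ay":0,"az":0,"jaw":-1},{"tx":10,"ty":-55,"tz":10,"ax":0,"ay":0,"az":0,"jaw":-1},{"tx":10,"ty":-55,"tz":20,"ax":0,"ay":0,"az":0,"jaw":-1},{"tx":10,"ty":-50,"tz":20,"ax":0,"ay":0,"az":0,"jaw":-1}]'
python3 -m jog '[{"tx":10,"ty":-33,"tz":0,"ax":0,"ay":0,"az":0,"jaw":-1},{"tx":0,"ty":0,"tz":0,"ax":0,"ay":0,"az":0,"jaw":-1},{"tx":0,"ty":0,"tz":0,"ax":0,"ay":0,"az":0,"jaw":-1}]'
python3 m.py wrist 545 -382 12 32 30; python3 m.py wrist 545 -382 40 60 30
```

```text
time_s: 14.05
eef_pos: [552.3, -349.4, 138.3]
ee_rot: [-0.001, 0.003, 1.0, 0.001]
force: [1.0, 0.5, 0.4]
grip_width: 1.004
grip_force: 0.0
time_s: 14.42
eef_pos: [543.2, -379.9, 139.7]
ee_rot: [-0.001, 0.003, 1.0, 0.001]
force: [-0.4, 0.2, -0.6]
grip_width: 1.003
grip_force: 0.0
wrist 742 mean [ 533.1 -381.3   27.3] rect [ 545.2 -381.6   48.9   48.    38.9] circ [ 545.8 -381.9   24.8] mid [ 544. -382.] [44.5 47.9]
tcp [ 543.5 -379.6  140.2] toolx [-1.  0.  0.]
wrist 1901 mean [ 543.8 -382.    48.3] rect [ 545.7 -381.8   37.    37.2   45.3] circ [ 545.3 -381.2   20.3] mid [ 545.3 -381.9] [33.8 34.1]
tcp [ 543.6 -379.6  140.5] toolx [-1.  0.  0.]
```

```bash
python3 -m jog '[{"tx":-2,"ty":-2.4,"tz":40,"ax":0,"ay":0,"az":0,"jaw":-1},{"tx":0,"ty":0,"tz":40,"ax":0,"ay":0,"az":0,"jaw":-1},{"tx":0,"ty":0,"tz":35,"ax":0,"ay":0,"az":0,"jaw":-1},{"tx":0,"ty":0,"tz":22,"ax":0,"ay":0,"az":0,"jaw":-1},{"tx":0,"ty":0,"tz":0,"ax":0,"ay":0,"az":0,"jaw":-1}]'
python3 -m jog '[{"tx":0,"ty":0,"tz":0,"ax":0,"ay":0,"az":0,"jaw":1},{"tx":0,"ty":0,"tz":0,"ax":0,"ay":0,"az":0,"jaw":1},{"tx":0,"ty":0,"tz":0,"ax":0,"ay":0,"az":0,"jaw":1},{"tx":0,"ty":0,"tz":0,"ax":0,"ay":0,"az":0,"jaw":1},{"tx":0,"ty":0,"tz":0,"ax":0,"ay":0,"az":0,"jaw":1}]' 30
python3 -m jog '[{"tx":0,"ty":0,"tz":0,"ax":0,"ay":0,"az":0,"jaw":1}]'
```

```text
time_s: 15.15
eef_pos: [545.0, -381.6, 2.3]
ee_rot: [-0.001, 0.003, 1.0, 0.001]
force: [0.1, -0.7, 0.5]
grip_width: 0.999
grip_force: 0.0
time_s: 15.78
eef_pos: [545.8, -383.6, 5.2]
ee_rot: [0.001, 0.003, 1.0, -0.001]
force: [-0.7, 1.1, 6.1]
grip_width: 0.499
grip_force: 30.7
time_s: 15.9
eef_pos: [545.8, -383.5, 5.2]
ee_rot: [0.001, 0.003, 1.0, -0.001]
force: [-0.9, 1.8, 6.8]
grip_width: 0.504
grip_force: 30.7
```

```bash
python3 -m jog '[{"tx":0,"ty":0,"tz":-40,"ax":0,"ay":0,"az":0,"jaw":1},{"tx":0,"ty":0,"tz":-55,"ax":0,"ay":0,"az":0,"jaw":1},{"tx":0,"ty":20,"tz":-50,"ax":0,"ay":0,"az":0,"jaw":1},{"tx":0,"ty":45,"tz":-10,"ax":0,"ay":0,"az":0,"jaw":1},{"tx":0,"ty":60,"tz":0,"ax":0,"ay":0,"az":0,"jaw":1}]'
python3 -m jog '[{"tx":0,"ty":60,"tz":0,"ax":0,"ay":0,"az":0,"jaw":1},{"tx":0,"ty":60,"tz":0,"ax":0,"ay":0,"az":0,"jaw":1},{"tx":0,"ty":60,"tz":0,"ax":0,"ay":0,"az":0,"jaw":1},{"tx":0,"ty":60,"tz":0,"ax":0,"ay":0,"az":0,"jaw":1},{"tx":-7,"ty":60,"tz":0,"ax":0,"ay":0,"az":0,"jaw":1}]'
python3 -m jog '[{"tx":-7,"ty":55,"tz":0,"ax":0,"ay":0,"az":0,"jaw":1},{"tx":0,"ty":45,"tz":0,"ax":0,"ay":0,"az":0,"jaw":1},{"tx":0,"ty":25,"tz":0,"ax":0,"ay":0,"az":0,"jaw":1},{"tx":0,"ty":5,"tz":30,"ax":0,"ay":0,"az":0,"jaw":1},{"tx":0,"ty":0,"tz":30,"ax":0,"ay":0,"az":0,"jaw":1}]'
python3 -m jog '[{"tx":0,"ty":0,"tz":40,"ax":0,"ay":0,"az":0,"jaw":1},{"tx":0,"ty":0,"tz":25,"ax":0,"ay":0,"az":0,"jaw":1},{"tx":0,"ty":0,"tz":0,"ax":0,"ay":0,"az":0,"jaw":1},{"tx":0,"ty":0,"tz":0,"ax":0,"ay":0,"az":0,"jaw":1}]'
python3 - <<'E'
from m import *
c=fit("wrist",559,171,7,14,85);save(c,"w5");print(pose())
E
```

```text
time_s: 16.52
eef_pos: [546.1, -257.8, 160.1]
ee_rot: [0.001, 0.004, 1.0, -0.001]
force: [0.9, 1.0, -1.1]
grip_width: 0.499
grip_force: 30.9
time_s: 17.15
eef_pos: [554.7, 43.6, 159.3]
ee_rot: [0.0, 0.003, 1.0, -0.0]
force: [0.8, -0.9, -0.8]
grip_width: 0.502
grip_force: 30.8
time_s: 17.77
eef_pos: [562.8, 172.3, 98.4]
ee_rot: [0.0, 0.003, 1.0, 0.0]
force: [0.3, 0.5, -0.8]
grip_width: 0.501
grip_force: 30.9
time_s: 18.27
eef_pos: [563.6, 171.7, 35.1]
ee_rot: [0.001, 0.003, 1.0, 0.0]
force: [0.9, -0.2, -0.8]
grip_width: 0.5
grip_force: 30.8
wrist 21613 mean [537.6 172.3  10.6] rect [559.6 171.9  99.9 100.8  14.2] circ [559.5 172.   69.8] mid [544.7 171.4] [ 81.9 108.7]
[[ -1.    0.    0.  563.7]
 [  0.    1.    0.  171.7]
 [ -0.    0.   -1.   35.3]
 [  0.    0.    0.    1. ]]
```

View pics/w5.png

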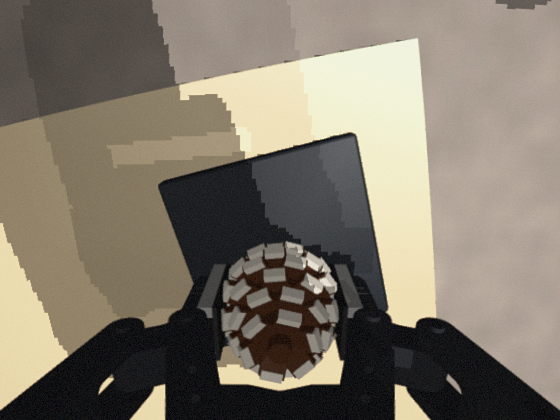

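The cone is held upright at (280,310) over the tile, which is at (270,220). The tile centre comes out at (559.6, 171.9).

```bash
python3 -m jog '[{"tx":3.5,"ty":0,"tz":8,"ax":0,"ay":0,"az":0,"jaw":1},{"tx":0,"ty":0,"tz":8,"ax":0,"ay":0,"az":0,"jaw":1},{"tx":0,"ty":0,"tz":3,"ax":0,"ay":0,"az":0,"jaw":1},{"tx":0,"ty":0,"tz":1.5,"ax":0,"ay":0,"az":0,"jaw":1},{"tx":0,"ty":0,"tz":0,"ax":0,"ay":0,"az":0,"jaw":1}]'
python3 -m jog '[{"tx":0,"ty":0,"tz":0,"ax":0,"ay":0,"az":0,"jaw":-1},{"tx":0,"ty":0,"tz":0,"ax":0,"ay":0,"az":0,"jaw":-1},{"tx":0,"ty":0,"tz":0,"ax":0,"ay":0,"az":0,"jaw":-1},{"tx":0,"ty":0,"tz":-30,"ax":0,"ay":0,"az":0,"jaw":-1},{"tx":0,"ty":0,"tz":-50,"ax":0,"ay":0,"az":0,"jaw":-1}]'
python3 -m jog '[{"tx":0,"ty":0,"tz":-55,"ax":0,"ay":0,"az":0,"jaw":-1},{"tx":0,"ty":0,"tz":0,"ax":0,"ay":0,"az":0,"jaw":-1}]'
python3 - <<'E'
from m import *
c=fit("wrist",559,171,50,68,30);save(c,"w6")
c=fit("wrist",559,171,7,14,85);print(pose())
E
```

```text
time_s: 18.95
eef_pos: [559.0, 171.6, 15.1]
ee_rot: [-0.0, 0.003, 1.0, -0.0]
force: [-10.8, -2.3, 20.7]
grip_width: 0.501
grip_force: 32.7
time_s: 19.58
eef_pos: [558.4, 171.5, 92.7]
ee_rot: [-0.002, 0.003, 1.0, -0.0]
force: [1.1, 0.4, -0.2]
grip_width: 0.999
grip_force: 0.0
time_s: 19.82
eef_pos: [561.2, 171.9, 152.4]
ee_rot: [0.004, 0.003, 1.0, 0.0]
force: [-0.5, -0.8, -0.4]
grip_width: 0.996
grip_force: 0.0
wrist 1892 mean [557.4 171.9  58.3] rect [559.3 171.5  36.2  37.8  48.1] circ [558.8 171.5  20.5] mid [558.7 171.9] [33.8 34.2]
wrist 10683 mean [553.9 171.9  10.6] rect [559.8 171.9 100.2 100.4  14.1] circ [559.6 171.8  69.7] mid [558.8 171.6] [109.  108.9]
[[ -1.    0.   -0.  559.2]
 [  0.    1.   -0.  171.7]
 [  0.   -0.   -1.  147.9]
 [  0.    0.    0.    1. ]]
```

```bash
python3 -m jog '[{"tx":40,"ty":33,"tz":0,"ax":0,"ay":0,"az":0,"jaw":-1},{"tx":40,"ty":33,"tz":0,"ax":0,"ay":0,"az":0,"jaw":-1},{"tx":40,"ty":33,"tz":0,"ax":0,"ay":0,"az":0,"jaw":-1},{"tx":27,"ty":24,"tz":0,"ax":0,"ay":0,"az":0,"jaw":-1},{"tx":0,"ty":0,"tz":0,"ax":0,"ay":0,"az":0,"jaw":-1}]'
python3 -m jog '[{"tx":0,"ty":0,"tz":0,"ax":0,"ay":0,"az":0,"jaw":-1},{"tx":0,"ty":0,"tz":0,"ax":0,"ay":0,"az":0,"jaw":-1}]'
python3 m.py wrist 411.6 294.5 50 85 30; python3 m.py wrist 411.6 294.5 38 48 35
```

```text
time_s: 20.55
eef_pos: [411.1, 296.6, 146.9]
ee_rot: [-0.001, 0.002, 1.0, -0.001]
force: [0.8, -0.5, -0.0]
grip_width: 1.003
grip_force: 0.0
time_s: 20.8
eef_pos: [413.7, 294.9, 147.7]
ee_rot: [-0.0, 0.004, 1.0, -0.0]
force: [0.9, -1.0, -0.5]
grip_width: 1.0
grip_force: 0.0
wrist 1708 mean [408.  295.3  64.8] rect [411.7 295.1  33.2  33.2   2.3] circ [411.5 295.4  17.3] mid [411.3 295.2] [30.7 31.3]
tcp [413.7 295.  147.9] toolx [-1.  0.  0.]
wrist 1702 mean [407.5 295.2  44.9] rect [411.6 295.2  48.9  49.7  89.5] circ [411.8 295.5  25.3] mid [411.4 295.2] [48.4 47.4]
tcp [413.7 295.1 148. ] toolx [-1.  0.  0.]
```

```bash
python3 -m jog '[{"tx":2,"ty":0,"tz":40,"ax":0,"ay":0,"az":0,"jaw":-1},{"tx":0,"ty":0,"tz":40,"ax":0,"ay":0,"az":0,"jaw":-1},{"tx":0,"ty":0,"tz":37,"ax":0,"ay":0,"az":0,"jaw":-1},{"tx":0,"ty":0,"tz":22,"ax":0,"ay":0,"az":0,"jaw":-1},{"tx":0,"ty":0,"tz":0,"ax":0,"ay":0,"az":0,"jaw":-1}]'
python3 -m jog '[{"tx":0,"ty":0,"tz":0,"ax":0,"ay":0,"az":0,"jaw":1},{"tx":0,"ty":0,"tz":0,"ax":0,"ay":0,"az":0,"jaw":1},{"tx":0,"ty":0,"tz":0,"ax":0,"ay":0,"az":0,"jaw":1},{"tx":0,"ty":0,"tz":0,"ax":0,"ay":0,"az":0,"jaw":1},{"tx":0,"ty":0,"tz":0,"ax":0,"ay":0,"az":0,"jaw":1}]' 40
python3 -m jog '[{"tx":0,"ty":0,"tz":0,"ax":0,"ay":0,"az":0,"jaw":1}]'
```

```text
time_s: 21.52
eef_pos: [410.7, 295.0, 8.1]
ee_rot: [-0.001, 0.004, 1.0, -0.001]
force: [1.1, 0.1, 0.6]
grip_width: 1.001
grip_force: 0.0
time_s: 22.15
eef_pos: [411.8, 295.9, 10.5]
ee_rot: [0.001, 0.003, 1.0, 0.0]
force: [-0.5, 0.1, 4.4]
grip_width: 0.58
grip_force: 41.0
time_s: 22.28
eef_pos: [411.8, 295.9, 10.5]
ee_rot: [0.001, 0.003, 1.0, 0.0]
force: [-0.9, -0.9, 4.9]
grip_width: 0.574
grip_force: 41.0
```

```bash
python3 -m jog '[{"tx":0,"ty":0,"tz":-40,"ax":0,"ay":0,"az":0,"jaw":1},{"tx":0,"ty":0,"tz":-55,"ax":0,"ay":0,"az":0,"jaw":1},{"tx":-25,"ty":-37,"tz":-25,"ax":0,"ay":0,"az":0,"jaw":1},{"tx":-33,"ty":-48,"tz":0,"ax":0,"ay":0,"az":0,"jaw":1},{"tx":-33,"ty":-48,"tz":0,"ax":0,"ay":0,"az":0,"jaw":1}]'
python3 -m jog '[{"tx":-33,"ty":-48,"tz":0,"ax":0,"ay":0,"az":0,"jaw":1},{"tx":-30,"ty":-44,"tz":0,"ax":0,"ay":0,"az":0,"jaw":1},{"tx":-15,"ty":-24,"tz":0,"ax":0,"ay":0,"az":0,"jaw":1},{"tx":0,"ty":0,"tz":30,"ax":0,"ay":0,"az":0,"jaw":1},{"tx":0,"ty":0,"tz":30,"ax":0,"ay":0,"az":0,"jaw":1}]'
python3 -m jog '[{"tx":0,"ty":0,"tz":35,"ax":0,"ay":0,"az":0,"jaw":1},{"tx":0,"ty":0,"tz":12,"ax":0,"ay":0,"az":0,"jaw":1},{"tx":0,"ty":0,"tz":0,"ax":0,"ay":0,"az":0,"jaw":1},{"tx":0,"ty":0,"tz":0,"ax":0,"ay":0,"az":0,"jaw":1}]'
```

```text
time_s: 22.9
eef_pos: [502.2, 160.7, 130.4]
ee_rot: [0.001, 0.003, 1.0, 0.0]
force: [1.3, 0.3, -2.0]
grip_width: 0.571
grip_force: 42.0
time_s: 23.52
eef_pos: [578.8, 45.1, 69.1]
ee_rot: [0.001, 0.004, 1.0, -0.0]
force: [-0.4, -0.3, -1.0]
grip_width: 0.574
grip_force: 42.0
time_s: 24.02
eef_pos: [579.4, 45.5, 23.8]
ee_rot: [0.001, 0.003, 1.0, -0.0]
force: [-0.8, -0.6, -0.3]
grip_width: 0.576
grip_force: 42.0
```

```bash
python3 -m jog '[{"tx":-3,"ty":1,"tz":8,"ax":0,"ay":0,"az":0,"jaw":1},{"tx":0,"ty":0,"tz":4,"ax":0,"ay":0,"az":0,"jaw":1},{"tx":0,"ty":0,"tz":1.5,"ax":0,"ay":0,"az":0,"jaw":1},{"tx":0,"ty":0,"tz":0,"ax":0,"ay":0,"az":0,"jaw":1},{"tx":0,"ty":0,"tz":0,"ax":0,"ay":0,"az":0,"jaw":1}]'
python3 -m jog '[{"tx":0,"ty":0,"tz":0,"ax":0,"ay":0,"az":0,"jaw":-1},{"tx":0,"ty":0,"tz":0,"ax":0,"ay":0,"az":0,"jaw":-1},{"tx":0,"ty":0,"tz":0,"ax":0,"ay":0,"az":0,"jaw":-1},{"tx":0,"ty":0,"tz":-30,"ax":0,"ay":0,"az":0,"jaw":-1},{"tx":0,"ty":0,"tz":-50,"ax":0,"ay":0,"az":0,"jaw":-1}]'
python3 -m jog '[{"tx":0,"ty":0,"tz":-55,"ax":0,"ay":0,"az":0,"jaw":-1},{"tx":0,"ty":0,"tz":0,"ax":0,"ay":0,"az":0,"jaw":-1}]'
python3 - <<'E'
from m import *
c=fit("wrist",582,47,38,48,35);print(pose())
E
```

```text
time_s: 24.65
eef_pos: [581.8, 46.6, 10.5]
ee_rot: [0.0, 0.003, 1.0, -0.0]
force: [-7.5, 0.1, 16.1]
grip_width: 0.574
grip_force: 43.9
time_s: 25.28
eef_pos: [580.6, 46.6, 88.3]
ee_rot: [-0.002, 0.003, 1.0, 0.0]
force: [0.4, 1.3, 0.2]
grip_width: 0.999
grip_force: 0.0
time_s: 25.52
eef_pos: [583.4, 46.4, 148.0]
ee_rot: [0.004, 0.003, 1.0, -0.0]
force: [-0.3, 0.2, -0.8]
grip_width: 1.003
grip_force: 0.0
wrist 1699 mean [577.4  46.8  44.9] rect [581.8  46.8  49.9  49.2  11.6] circ [581.8  47.2  25.2] mid [581.3  46.7] [48.2 47.4]
[[ -1.    0.    0.  582.1]
 [  0.    1.   -0.   46.5]
 [ -0.   -0.   -1.  145.1]
 [  0.    0.    0.    1. ]]
```

```bash
python3 -m jog '[{"tx":50,"ty":-15,"tz":0,"ax":0,"ay":0,"az":0,"jaw":-1},{"tx":50,"ty":-15,"tz":0,"ax":0,"ay":0,"az":0,"jaw":-1},{"tx":52,"ty":-16,"tz":0,"ax":0,"ay":0,"az":-0.13,"jaw":-1},{"tx":0,"ty":0,"tz":0,"ax":0,"ay":0,"az":-0.13,"jaw":-1},{"tx":0,"ty":0,"tz":0,"ax":0,"ay":0,"az":-0.127,"jaw":-1}]'
python3 -m jog '[{"tx":0,"ty":0,"tz":0,"ax":0,"ay":0,"az":0,"jaw":-1},{"tx":0,"ty":0,"tz":0,"ax":0,"ay":0,"az":0,"jaw":-1},{"tx":0,"ty":0,"tz":0,"ax":0,"ay":0,"az":0,"jaw":-1}]'
python3 - <<'E'
from m import *
c=fit("wrist",430,1,28,42,40);save(c,"w7");T=pose();print(T);print(T[:3,:3].T@(np.array([430,1,0])-T[:3,3]))
E
```

```text
time_s: 26.2
eef_pos: [428.2, 1.5, 142.7]
ee_rot: [-0.001, -0.191, 0.982, 0.001]
force: [0.7, -1.0, -0.4]
grip_width: 0.998
grip_force: 0.0
time_s: 26.58
eef_pos: [429.1, 1.6, 143.5]
ee_rot: [-0.0, -0.188, 0.982, 0.0]
force: [-0.3, 0.6, 0.6]
grip_width: 0.996
grip_force: 0.0
wrist 4493 mean [427.7   0.7  36.7] rect [429.3   1.3  51.1  50.4  22. ] circ [429.    1.3  34.6] mid [428.4   0.9] [57.8 57. ]
[[ -0.9  -0.4  -0.  429.2]
 [ -0.4   0.9   0.    1.6]
 [  0.    0.   -1.  143.6]
 [  0.    0.    0.    1. ]]
[ -0.6  -0.9 143.6]
```

Aligned within 1 mm; descend 138 mm.

```bash
python3 -m jog '[{"tx":0,"ty":0,"tz":40,"ax":0,"ay":0,"az":0,"jaw":-1},{"tx":0,"ty":0,"tz":40,"ax":0,"ay":0,"az":0,"jaw":-1},{"tx":0,"ty":0,"tz":37,"ax":0,"ay":0,"az":0,"jaw":-1},{"tx":0,"ty":0,"tz":21,"ax":0,"ay":0,"az":0,"jaw":-1},{"tx":0,"ty":0,"tz":0,"ax":0,"ay":0,"az":0,"jaw":-1}]'
python3 -m jog '[{"tx":0,"ty":0,"tz":0,"ax":0,"ay":0,"az":0,"jaw":1},{"tx":0,"ty":0,"tz":0,"ax":0,"ay":0,"az":0,"jaw":1},{"tx":0,"ty":0,"tz":0,"ax":0,"ay":0,"az":0,"jaw":1},{"tx":0,"ty":0,"tz":0,"ax":0,"ay":0,"az":0,"jaw":1},{"tx":0,"ty":0,"tz":0,"ax":0,"ay":0,"az":0,"jaw":1}]' 40
python3 -m jog '[{"tx":0,"ty":0,"tz":0,"ax":0,"ay":0,"az":0,"jaw":1}]'
```

```text
time_s: 27.25
eef_pos: [428.5, 1.8, 4.9]
ee_rot: [-0.001, -0.189, 0.982, 0.001]
force: [0.2, -0.0, 0.4]
grip_width: 1.004
grip_force: 0.0
time_s: 27.88
eef_pos: [429.9, 1.4, 6.8]
ee_rot: [0.001, -0.189, 0.982, -0.0]
force: [-0.5, 0.5, 5.7]
grip_width: 0.581
grip_force: 41.5
time_s: 28.0
eef_pos: [429.8, 1.4, 6.8]
ee_rot: [0.001, -0.189, 0.982, -0.0]
force: [-0.7, 1.3, 4.5]
grip_width: 0.574
grip_force: 41.5
```

```bash
python3 -m jog '[{"tx":0,"ty":0,"tz":-40,"ax":0,"ay":0,"az":0,"jaw":1},{"tx":0,"ty":0,"tz":-55,"ax":0,"ay":0,"az":0.1,"jaw":1},{"tx":0,"ty":0,"tz":-40,"ax":0,"ay":0,"az":0.1,"jaw":1},{"tx":-40,"ty":3,"tz":0,"ax":0,"ay":0,"az":0,"jaw":1},{"tx":-50,"ty":3,"tz":0,"ax":0,"ay":0,"az":0,"jaw":1}]'
python3 -m jog '[{"tx":-50,"ty":3,"tz":0,"ax":0,"ay":0,"az":0,"jaw":1},{"tx":-50,"ty":3,"tz":0,"ax":0,"ay":0,"az":0,"jaw":1},{"tx":-45,"ty":3,"tz":0,"ax":0,"ay":0,"az":0,"jaw":1},{"tx":-23,"ty":1,"tz":0,"ax":0,"ay":0,"az":0,"jaw":1},{"tx":0,"ty":0,"tz":0,"ax":0,"ay":0,"az":0,"jaw":1}]'
python3 -m jog '[{"tx":0,"ty":0,"tz":40,"ax":0,"ay":0,"az":0,"jaw":1},{"tx":0,"ty":0,"tz":45,"ax":0,"ay":0,"az":0,"jaw":1},{"tx":0,"ty":0,"tz":35,"ax":0,"ay":0,"az":0,"jaw":1},{"tx":0,"ty":0,"tz":0,"ax":0,"ay":0,"az":0,"jaw":1},{"tx":0,"ty":0,"tz":0,"ax":0,"ay":0,"az":0,"jaw":1}]'
```

```text
time_s: 28.62
eef_pos: [517.9, 23.8, 142.4]
ee_rot: [0.001, -0.09, 0.996, -0.0]
force: [0.3, -0.6, -0.8]
grip_width: 0.577
grip_force: 42.3
time_s: 29.25
eef_pos: [680.7, 63.9, 140.5]
ee_rot: [-0.0, -0.09, 0.996, -0.0]
force: [-0.7, 0.0, -0.7]
grip_width: 0.581
grip_force: 42.3
time_s: 29.88
eef_pos: [680.9, 63.4, 23.1]
ee_rot: [0.001, -0.09, 0.996, -0.0]
force: [0.1, -0.5, 0.3]
grip_width: 0.576
grip_force: 42.2
```

```bash
python3 -m jog '[{"tx":0,"ty":1,"tz":9,"ax":0,"ay":0,"az":0,"jaw":1},{"tx":0,"ty":0,"tz":5,"ax":0,"ay":0,"az":0,"jaw":1},{"tx":0,"ty":0,"tz":2.5,"ax":0,"ay":0,"az":0,"jaw":1},{"tx":0,"ty":0,"tz":0,"ax":0,"ay":0,"az":0,"jaw":1},{"tx":0,"ty":0,"tz":0,"ax":0,"ay":0,"az":0,"jaw":1}]'
python3 -m jog '[{"tx":0,"ty":0,"tz":0,"ax":0,"ay":0,"az":0,"jaw":-1},{"tx":0,"ty":0,"tz":0,"ax":0,"ay":0,"az":0,"jaw":-1},{"tx":0,"ty":0,"tz":0,"ax":0,"ay":0,"az":0,"jaw":-1},{"tx":0,"ty":0,"tz":-30,"ax":0,"ay":0,"az":0,"jaw":-1},{"tx":0,"ty":0,"tz":-50,"ax":0,"ay":0,"az":0,"jaw":-1}]'
python3 -m jog '[{"tx":0,"ty":0,"tz":-60,"ax":0,"ay":0,"az":0,"jaw":-1},{"tx":0,"ty":0,"tz":-40,"ax":0,"ay":0,"az":0,"jaw":-1},{"tx":50,"ty":0,"tz":0,"ax":0,"ay":0,"az":0,"jaw":-1},{"tx":60,"ty":0,"tz":-20,"ax":0,"ay":0,"az":0,"jaw":-1},{"tx":60,"ty":0,"tz":-20,"ax":0,"ay":0,"az":0,"jaw":-1}]'
python3 -m jog '[{"tx":60,"ty":0,"tz":0,"ax":0,"ay":0,"az":0,"jaw":-1},{"tx":60,"ty":0,"tz":0,"ax":0,"ay":0,"az":0,"jaw":-1},{"tx":0,"ty":0,"tz":0,"ax":0,"ay":0,"az":0,"jaw":-1},{"tx":0,"ty":0,"tz":0,"ax":0,"ay":0,"az":0,"jaw":-1}]'
python3 - <<'E'
from m import *
fit("wrist",680,65,28,42,45)
for cam in ["scene","wrist"]: save(cap(cam),"end_"+cam)
fit("top",680,65,28,42,45);fit("top",582,47,38,48,35);fit("top",559,172,50,68,30);fit("top",605,-78,98,114,30)
E
```

```text
time_s: 30.5
eef_pos: [680.2, 64.7, 6.7]
ee_rot: [0.0, -0.09, 0.996, -0.0]
force: [-9.0, 0.6, 16.1]
grip_width: 0.58
grip_force: 44.3
time_s: 31.12
eef_pos: [679.0, 64.6, 83.3]
ee_rot: [-0.002, -0.09, 0.996, 0.0]
force: [-0.3, 0.4, 0.4]
grip_width: 0.997
grip_force: 0.0
time_s: 31.75
eef_pos: [512.2, 34.1, 224.1]
ee_rot: [-0.0, -0.09, 0.996, -0.0]
force: [0.5, 0.1, 0.7]
grip_width: 0.999
grip_force: 0.0
time_s: 32.25
eef_pos: [396.9, 12.6, 224.3]
ee_rot: [0.001, -0.09, 0.996, -0.0]
force: [0.1, 0.3, -0.4]
grip_width: 0.997
grip_force: 0.0
few 0
top 365 mean [679.4  64.3  36.3] rect [680.1  64.3  51.1  50.4  10.7] circ [679.7  64.7  34.3] mid [679.3  64.2] [52.4 51.5]
top 146 mean [580.5  45.9  44.5] rect [582.2  46.   48.4  48.1  27. ] circ [582.9  46.8  25.5] mid [582.6  45.6] [49.6 46.3]
top 157 mean [559.3 170.8  57.5] rect [560.3 171.1  34.5  35.9  11.3] circ [560.9 172.7  20.1] mid [560.5 171.7] [33.6 35. ]
top 224 mean [604.2 -77.6 108.2] rect [604.1 -77.6  39.3  40.1  88.2] circ [604.8 -78.1  20.9] mid [604.7 -77.6] [38.4 38.9]
```

View pics/end_scene.png

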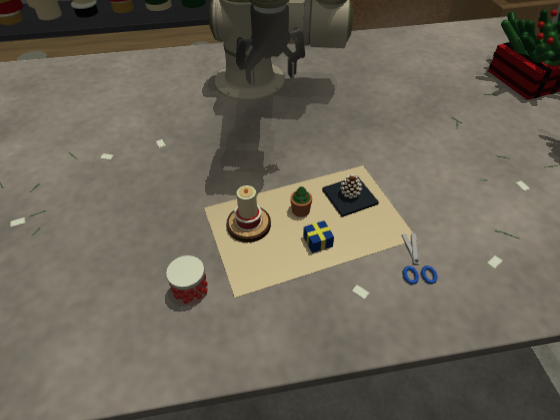

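The final view shows spool and candle on the slice (248,215), fir (301,203), box (319,236) and cone on the tile (350,190). The jar and scissors are where they were.

```bash
python3 -c "
from rig import finish_job
print(finish_job())"
```

```text
the job is handed in; nothing more can be done
None
```

The centrepiece is laid out and handed in at about 32 s of the 144 s allowed: the last camera checks put every piece within about 3 mm of its target, and the scissors and berry jar show no movement; no verdict was returned.

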